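Find the solid house among two drying ornaments

TASK

Two look-alike house ornaments hang on the drying rack: one is hollow, the other cast solid and much heavier. Lift each in turn up and off its peg and feel which is heavier; leave the light one standing upright on the cork mat, released, and finish holding the heavy one in the gripper, still and clear of everything, a hand's breadth or so above the middle of the round blue-rimmed plate. Do not let a house tip over or drop, and leave the other things on the table where they are.

Things in the scene. Friction and masses are not known exactly. Their poses are not given: they have to be found in the camera images.
- rack: fixed wooden drying rack: base 90 x 270 x 16 (x -15 to +75), crossbar 270 long in y at x = 0 (20 thick, z 145 to 175) on two posts; two steel pegs stick out of it along -x at y = +65 (left) and -65 (right). Origin: on the table under the middle of the crossbar; z up
- peg_left (a point): point on top of the left (+y) peg where the loop rests, 165 above the table; axes as the rack. Peg 8 thick; its end, 30 to 40 further along -x, turns up 8 above the peg's top. To free a house: lift it about 15 (more than 8, less than 22), then move it 60 or more along the rack's -x
- peg_right (a point): the same on the right (-y) peg
- house_left: white house ornament, red roof, hung on the left peg. Looks like the other, but one is hollow, one solid and over twice as heavy (under 0.45 kg); either may be the heavy one. Origin: centre of its flat underside (it can stand on it), z up. Walls 40 (x) x 60 (y) x 50 high, roof to z = 75 (66 long in y, 45 in x). Hangs with axes along the rack's, origin at x -50, z 60 in the rack's frame
- house_right: white house ornament, red roof, hung on the right peg. Looks like the other, but one is hollow, one solid and over twice as heavy (under 0.45 kg); either may be the heavy one. Origin: centre of its flat underside (it can stand on it), z up. Walls 40 (x) x 60 (y) x 50 high, roof to z = 75 (66 long in y, 45 in x). Hangs with axes along the rack's, origin at x -50, z 60 in the rack's frame
- loop_left (a point): point in the wooden loop on that house's roof, 100 above the house's origin: grasp here from above, fingers closing along the house's y. Loop 34 wide in y, 14 thick in x, top at z = 119 above the house's origin; opening 18 wide, from z = 75 to 105; the peg passes through it along x
- loop_right (a point): point in the wooden loop on that house's roof, 100 above the house's origin: grasp here from above, fingers closing along the house's y. Loop 34 wide in y, 14 thick in x, top at z = 119 above the house's origin; opening 18 wide, from z = 75 to 105; the peg passes through it along x
- mat: fixed cork mat, 180 (x) x 160 (y) x 6 thick, room for both houses one behind the other in x. Origin: centre of its underside, on the table.
- plate: fixed round painting plate, blue with a white paper face, 180 diameter, 14 to 15 high. Origin: centre of its underside, on the table.
- pot_red: small white pot with a red band, 52 dia x 50 high; leave it alone
- pot_blue: small white pot with a blue band, 52 dia x 50 high; leave it alone
- glue: white bottle with an orange cap, 52 dia x 140 high; leave it alone
- jar: glass jar with a yellow lid, 60 dia x 70 high; leave it alone
- brush: paint brush lying flat, its length along its x; leave it alone
- knife: spatula (palette knife) lying flat, its length along its x; leave it alone
- garland: white plaster leaf garland lying flat, 150 x 35 x 10, its length along its x; leave it alone

How it is judged (in metres and radians):
On the way, in this order (a step that is already met when the one before it is completed fails the run):
1. one house has been lifted off its peg in the fingers ((((x of house_left in the frame of rack below -0.1 m or z of house_left in the frame of rack above 0.16 m or z of house_left in the frame of rack below 0.04 m) and contact force between house_left and the fingers above 1 N and contact force between house_left and rack below 0.05 N and contact force between house_left and mat below 0.05 N and contact force between house_left and plate below 0.05 N and contact force between house_left and house_right below 0.05 N) or ((x of house_right in the frame of rack below -0.1 m or z of house_right in the frame of rack above 0.16 m or z of house_right in the frame of rack below 0.04 m) and contact force between house_right and the fingers above 1 N and contact force between house_right and rack below 0.05 N and contact force between house_right and mat below 0.05 N and contact force between house_right and plate below 0.05 N and contact force between house_right and house_left below 0.05 N))), for 0.1 s.
2. the other house, too, is off its peg, in the fingers ((((x of house_left in the frame of rack below -0.1 m or z of house_left in the frame of rack above 0.16 m or z of house_left in the frame of rack below 0.04 m) and (x of house_right in the frame of rack below -0.1 m or z of house_right in the frame of rack above 0.16 m or z of house_right in the frame of rack below 0.04 m) and contact force between house_left and the fingers above 1 N and contact force between house_left and rack below 0.05 N and contact force between house_left and mat below 0.05 N and contact force between house_left and plate below 0.05 N and contact force between house_left and house_right below 0.05 N) or ((x of house_right in the frame of rack below -0.1 m or z of house_right in the frame of rack above 0.16 m or z of house_right in the frame of rack below 0.04 m) and (x of house_left in the frame of rack below -0.1 m or z of house_left in the frame of rack above 0.16 m or z of house_left in the frame of rack below 0.04 m) and contact force between house_right and the fingers above 1 N and contact force between house_right and rack below 0.05 N and contact force between house_right and mat below 0.05 N and contact force between house_right and plate below 0.05 N and contact force between house_right and house_left below 0.05 N))), for 0.1 s.
At the end, for the whole second after the job is handed in: The heavier house is held in the fingers and touches nothing else, its origin within 60 mm (level) of the plate's centre and 35 to 300 mm above the plate's underside, nearly upright (0.4 rad), still; the lighter house stands upright (0.12 rad) and released on the cork mat, its centre within the mat (((contact force between house_left and the fingers above 1 N and contact force between house_left and rack below 0.05 N and contact force between house_left and mat below 0.05 N and contact force between house_left and plate below 0.05 N and contact force between house_left and house_right below 0.05 N and horizontal distance between house_left and plate below 0.06 m and z of house_left in the frame of plate between 0.035 and 0.3 m and angle between house_left's own z axis and vertical below 0.4 rad and linear speed of house_left below 0.1 m/s and contact force between house_right and mat between 0.5 and 2.2 N and angle between house_right's own z axis and vertical below 0.12 rad and linear speed of house_right below 0.02 m/s and contact force between house_right and the fingers below 0.05 N and x of house_right in the frame of mat between -0.09 and 0.09 m and y of house_right in the frame of mat between -0.08 and 0.08 m) or (contact force between house_right and the fingers above 1 N and contact force between house_right and rack below 0.05 N and contact force between house_right and mat below 0.05 N and contact force between house_right and plate below 0.05 N and contact force between house_right and house_left below 0.05 N and horizontal distance between house_right and plate below 0.06 m and z of house_right in the frame of plate between 0.035 and 0.3 m and angle between house_right's own z axis and vertical below 0.4 rad and linear speed of house_right below 0.1 m/s and contact force between house_left and mat between 0.5 and 2.2 N and angle between house_left's own z axis and vertical below 0.12 rad and linear speed of house_left below 0.02 m/s and contact force between house_left and the fingers below 0.05 N and x of house_left in the frame of mat between -0.09 and 0.09 m and y of house_left in the frame of mat between -0.08 and 0.08 m))); the arm keeps its last pose, push and grip.
It fails at once if a house is tipped over (more than 0.8 rad) (angle between any of house_left, house_right's own z axis and vertical above 0.8 rad).
It fails at once if a house is banged (over 80 N) on the mat, plate or the other house (contact force between any of house_left, house_right and mat above 80 N or contact force between any of house_left, house_right and plate above 80 N or contact force between house_left and house_right above 80 N or contact force between house_right and house_left above 80 N).
It fails at once if something else on the table is moved by more than 40 mm (distance of any of pot_red, pot_blue, glue, jar, brush, knife, garland from where it was at the start of the episode above 0.04 m).
It also fails if it takes over 64 s, if anything falls off the work surface, if the arm or the gripper's body presses on something with over 40 N, if the wrist force passes 120 N, or if a joint passes its speed limit or range.

ROBOT

A 7-joint arm with a two-finger parallel gripper is mounted at the origin on the work surface. World frame = base frame: x ahead of the robot, y to its left, z up, the work surface at z = 0. Lengths are in mm, angles in rad, forces in N, time in s.
With the tool pointing down it reaches from about 425 to 800 mm from the base axis. Payload 8.3 kg.
Tool frame: the origin (TCP) lies at the very end of the fingers, on their centre line; the grasp point (between the pads) lies 19 mm behind it; z points along the fingers, y is the line along which they close (so a half turn about z gives the same grasp; the last joint's range is limited). The gripper opens to 85 mm and grips with 20 to 120 N. Pads are 22 mm wide; open, the fingers measure 114 mm over their backs; the gripper's body (76 mm by 85 mm) begins 54 mm behind the grasp point. The pads swing forward as they close: fully open they stand 13 mm farther back than shut.
Start: joints at [-1.25, 0.383, 0.016, 1.37, -0.006, 1.388, -0.046], TCP at [233.977, 579.532, 231.279] pointing down, gripper open.
Joint ranges: [-2.95, 2.95], [-0.25, 2.06], [-1.52, 1.56], [0.18, 2.33], [-1.44, 4.58], [0.02, 2.06], [-3.01, 3.01]. Speed limits (rad/s): [2.39, 2.39, 3.01, 3.01, 3.14, 3.14, 3.14].

INTERFACE

Orientations are given as a rotation vector (axis times angle).
In Python, from plant import env gives the robot as it stands. The module is installed in compiled form; this text tells all that it offers.
- The arm moves only by the tool arm_command, never from a script. Its argument "commands" is a list of rows, each a list of 3 entries, a list of its own where there are three numbers: the opening, from -1 (shut) to 1 (fully open), then the shift along the tool's x, y, z in units of 0.5 m (1.0 is 0.5 m), then the turn about the tool's z in units of 120 degrees (1.0 is 120 degrees). A call has 1 to 12 rows; each row is the pose to reach, as a shift and turn from the pose commanded when the call began, along the tool's axes at that moment; what a row does not reach only later rows make up. A row lasts 1/10 s, in which the tool goes at most 50 mm and 8.59 degrees, less where a joint would pass 70% of its speed; a pose out of reach is approached as far as the arm can. A call with a number of a shift or a turn outside -1 to 1 is refused whole. A call with a gripper value outside its range is refused whole. The fingers move at their own pace and stop on an object; "force" is the grip in N (left out, the last holds). Time passes only in rows, so rows that repeat a pose let the fingers close. It gives the time, the measured TCP pose, the force, the opening and the grip force at its end, in the units of the state.
- env.state(): the state, without advancing time (a new reading comes with each control period).
- env.grab_frame(name): name is "scene" or "top" or "wrist"; returns a dict with "frame" (384x512x3 uint8, red, green, blue), "depth" (384x512 float32, mm along the optical axis (not along the pixel's ray), 0 where there is no reading), "intrinsics" (3x3 intrinsics, pixels), "rvec" (rotation vector, rad) and "tvec" (3), from world to camera coordinates, as OpenCV has them; the wrist camera has in their place "T_tool_cam" (4x4, takes a point from camera to tool coordinates, whose origin is the TCP and whose axes are the flange's). Camera axes: x right, y down, z forward; pixel columns grow to the right and rows downward; lengths in mm; the calibration is good to about 2 mm. The wrist camera is an equidistant fisheye: a pixel r from the principal point sees the ray r / f radians off the axis. A picture is of the moment at which its call begins: read the wrist's pose just before it.
- env.hand_in(): hands the job in; it is judged then, once.
Trained networks look in the newest picture that a camera, given by its name, has taken for a name from the list of things; names that differ only in an ending like _2 or _b are one class to them, and where a whole thing is asked for, a point or a joint stands for the part that bears it (a point fixed in the world has none). Each returns a list of dicts, best first, with "conf" (0 to 1); they miss things now and then, are a little off and sometimes report something else, mostly with a low value. They report only what shows in the picture. A call takes as long as a camera call.
- env.spot_in(thing, camera): "extent" ([centre column, centre row, width, height] in pixels, round what is visible of it).
- env.masks_of(thing, camera): "pixels" (384x512 bool, what is visible of it) and "extent" ([centre column, centre row, width, height] in pixels, round what is visible of it).
- env.place_of(thing, camera): "uv" ([column, row] in pixels: a listed point, or the origin of a listed thing).
The state is a dict: "time_s": time; "joint_pos": joint angles; "joint_vel": joint speeds; "joint_efforts": joint torques, N m; "position": TCP position; "tool_rot": TCP orientation; "force": force on the tool from outside, world axes, zero at the start; "wrist_torque": the same for the moment, N m; "finger_gap": finger opening in mm; "grasp_force": force on a finger pad.
Only numpy, scipy, OpenCV 4.12 (cv2) and the standard library are available. Lean on these libraries where they do the work, as an engineer would, in place of code of your own. Each camera call takes 0.05 s, during which the arm holds its last target. There are 200 camera calls.

## Working session

There is one attempt and no reset: what is moved stays moved. The work goes in short steps, Python scripts to look and compute and a tool call to move; the robot and the scene stay as the last step left them, time stands still between calls to the robot, and variables do not carry over. Pictures are saved under pics/ and viewed, at most 10 in all, crops included, and the job is handed in when it is done.

Besides the shell and the picture viewer there is one more tool, called after "Request:" in YAML: its name, and indented under it one key for each argument. arm_command: Moves the arm, as the interface text tells. Its arguments: {"type":"object","properties":{"commands":{"type":"array","items":{"type":"array"}},"force":{"type":"number"}},"required":["commands"]}

```bash
mkdir -p pics
cat > h.py <<'E'
import numpy as np, cv2
from plant import env
from scipy.spatial.transform import Rotation as R
def world(f,uv,d=None):
    # pixel->world with depth
    K=f["intrinsics"]; Rm=R.from_rotvec(np.ravel(f["rvec"])).as_matrix(); t=np.ravel(f["tvec"])
    u,v=uv
    if d is None:
        p=f["depth"][int(v)-2:int(v)+3,int(u)-2:int(u)+3]; p=p[p>0]; d=np.median(p) if p.size else np.nan
    c=np.linalg.inv(K)@[u,v,1]*d
    return Rm.T@(c-t)
def onz(f,uv,z):
    K=f["intrinsics"]; Rm=R.from_rotvec(np.ravel(f["rvec"])).as_matrix(); t=np.ravel(f["tvec"])
    o=-Rm.T@t; r=Rm.T@np.linalg.inv(K)@[uv[0],uv[1],1]
    return o+r*(z-o[2])/r[2]
def cloud(f,m):
    v,u=np.nonzero(m&(f["depth"]>0)); d=f["depth"][v,u]
    c=np.linalg.inv(f["intrinsics"])@np.vstack([u*d,v*d,d])
    Rm=R.from_rotvec(np.ravel(f["rvec"])).as_matrix()
    return (Rm.T@(c-np.ravel(f["tvec"])[:,None])).T
E
python3 - <<'E'
from h import *
np.set_printoptions(precision=3,suppress=True)
s=env.state(); print({k:np.round(v,3) for k,v in s.items()})
Z=dict(rack=0,peg_left=165,peg_right=165,house_left=60,house_right=60,loop_left=160,loop_right=160,mat=0,plate=0)
fs={}
for c in("scene","top"):
    f=fs[c]=env.grab_frame(c); cv2.imwrite(f"pics/{c}0.png",f["frame"][:,:,::-1])
    for n in list(Z)+["pot_red","pot_blue","glue","jar","brush","knife","garland"]:
        r=env.place_of(n,c)
        for q in r[:2]: print(c,n,round(q["conf"],2),np.round(q["uv"]),onz(f,q["uv"],Z.get(n,0)).round())
a=np.hstack([fs["scene"]["frame"],fs["top"]["frame"]])[:,:,::-1]
cv2.imwrite("pics/both0.png",cv2.resize(a,(800,300)))
E
```

```text
{'time_s': np.float64(0.0), 'joint_pos': array([-1.25 ,  0.384,  0.016,  1.371, -0.006,  1.388, -0.047]), 'joint_vel': array([ 0.   , -0.   , -0.002, -0.002, -0.001, -0.001,  0.002]), 'joint_efforts': array([ -0.   , -62.76 ,   0.844, -37.183,   0.016,   0.014,   0.   ]), 'position': array([233.787, 579.095, 230.289]), 'tool_rot': array([-0.599, -3.084,  0.003]), 'force': array([0.262, 0.652, 0.588]), 'wrist_torque': array([ 0.012, -0.034,  0.007]), 'grasp_force': np.float64(0.0), 'finger_gap': np.float64(85.137)}
scene rack 0.55 [320. 295.] [643. 271.   0.]
scene peg_left 0.91 [367. 242.] [590. 320. 165.]
scene peg_right 0.66 [310. 210.] [591. 186. 165.]
scene house_left 0.94 [357. 277.] [592. 320.  60.]
scene house_right 0.74 [368. 244.] [494. 290.  60.]
scene house_right 0.69 [306. 247.] [600. 193.  60.]
scene loop_left 0.77 [371. 247.] [590. 329. 160.]
scene loop_right 0.6 [308. 216.] [604. 190. 160.]
scene mat 0.89 [247. 198.] [519. -72.   0.]
scene plate 0.94 [188. 168.] [ 545. -309.    0.]
scene pot_red 0.91 [196. 237.] [718. -63.  -0.]
scene pot_blue 0.62 [204. 274.] [778.  4
[... 610 characters left out ...]
] [595. 310. 160.]
top loop_right 0.84 [198. 174.] [601. 199. 160.]
top mat 0.97 [284. 206.] [502. -85.   0.]
top mat 0.55 [154. 234.] [412. 386.   0.]
top plate 0.56 [349. 192.] [ 549. -320.    0.]
top plate 0.51 [312. 138.] [ 749. -195.    0.]
top pot_red 0.62 [276. 150.] [708. -59.   0.]
top pot_red 0.53 [162. 180.] [609. 359.   0.]
top pot_blue 0.51 [247. 130.] [784.  43.   0.]
top pot_blue 0.45 [164. 177.] [620. 351.   0.]
top glue 0.52 [151. 232.] [422. 396.   0.]
top jar 0.71 [157. 230.] [426. 377.   0.]
top brush 0.84 [324. 251.] [ 338. -222.    0.]
top brush 0.56 [163. 179.] [614. 356.   0.]
top knife 0.77 [361. 141.] [ 735. -373.   -0.]
top garland 0.93 [226. 250.] [352. 127.   0.]
```

View pics/both0.png

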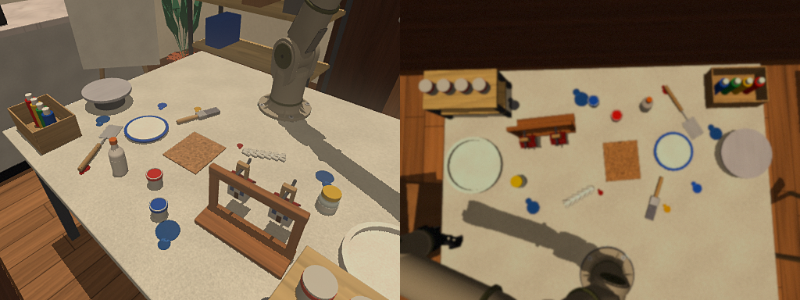

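Run:
```python
from h import *
np.set_printoptions(precision=1,suppress=True)
for c in("scene","top"):
    f=env.grab_frame(c)
    P=cloud(f,np.ones((384,512),bool))
    # crossbar top: z 165..185 
    q=P[(abs(P[:,2]-175)<6)&(P[:,0]>540)&(P[:,0]<740)&(P[:,1]>80)&(P[:,1]<440)]
    if len(q)>20:
        r=cv2.minAreaRect(q[:,:2].astype(np.float32)); print(c,"bar",len(q),r,cv2.boxPoints(r).round().tolist())
    b=P[(abs(P[:,2]-16)<5)&(P[:,0]>540)&(P[:,0]<760)&(P[:,1]>80)&(P[:,1]<440)]
    if len(b)>20: print(c,"base",len(b),cv2.minAreaRect(b[:,:2].astype(np.float32)))
    for n in("house_left","house_right","plate","mat"):
        for m in env.masks_of(n,c)[:2]:
            q=cloud(f,m["pixels"]); 
            if len(q)==0: continue
            print(c,n,m["conf"],len(q),"rng",np.percentile(q,[3,50,97],axis=0).ravel())
            if n in("plate","mat"): print(cv2.minAreaRect(q[(q[:,2]<25)][:,:2].astype(np.float32)))
            else:
                t=q[(q[:,2]>150)&(q[:,2]<190)]; print("  loop", len(t), t.mean(0) if len(t) else 0, t[:,2].max() if len(t) else 0)
```

```text
scene bar 1693 ((607.0856323242188, 261.3157043457031), (100.30168151855469, 268.8092346191406), 4.93794584274292) [[546.0, 391.0], [569.0, 123.0], [669.0, 132.0], [645.0, 400.0]]
scene base 4740 ((675.7297973632812, 266.7033996582031), (91.73918914794922, 269.9027404785156), 4.871838569641113)
scene house_left 0.85 762 rng [577.5 298.4  62.1 598.5 328.4 117.4 612.8 355.1 180.4]
  loop 252 [595.8 327.1 171.6] 182.17613620511773
scene house_right 0.63 536 rng [596.  172.   62.6 612.1 201.7  94.2 623.  225.9 180.3]
  loop 195 [604.7 197.1 171.4] 181.73177089348655
scene plate 0.63 1521 rng [ 467.8 -393.7   11.9  548.5 -308.5   15.6  620.6 -235.8   18.2]
((546.0023193359375, -320.94952392578125), (176.31947326660156, 187.84652709960938), 21.41847801208496)
scene mat 0.67 2317 rng [ 421.2 -152.2    3.7  513.1  -71.7    6.8  592.3   -1.     9.2]
((501.10455322265625, -81.74523162841797), (193.31704711914062, 166.2115478515625), 3.4355404376983643)
top bar 632 ((626.4182739257812, 296.97589111328125), (315.2972717285156, 154.95553588867188), 76.37139129638672) [[514.0, 162.0], [665.0, 126.
[... 280 characters left out ...]
op house_right 0.76 298 rng [579.5 162.7  64.2 596.9 186.1 125.4 625.9 224.2 180.9]
  loop 67 [600.9 192.4 174. ] 182.93001792997717
top plate 0.71 2061 rng [ 463.6 -394.7    1.8  543.7 -315.4   14.9  622.4 -238.7   20.2]
((544.8602294921875, -320.1422119140625), (182.68759155273438, 182.1162872314453), 88.50544738769531)
top mat 0.79 2251 rng [ 422.4 -154.6    0.5  506.   -79.2    6.2  591.6   -3.    11.4]
((508.345458984375, -78.8734130859375), (184.23919677734375, 164.63223266601562), 4.306017875671387)
top mat 0.42 579 rng [ 610.1 -449.4   -1.1  662.8 -403.4    4.6  837.4 -300.    21.9]
((729.8409423828125, -363.94293212890625), (278.4381103515625, 64.16620635986328), 31.783832550048828)
```

The scene view shows the rack at lower right with both houses on its robot side. The mat is in the middle, and the blue-rimmed plate is beyond it at about (147,129). The top view agrees. From the base fit the rack yaw is +4.9°, which puts the left loop at about (591,324) and the right loop at about (602,195).

Request:
arm_command:
  commands:
    - [1, [-0.1, -0.024, 0], -0.03]
    - [1, [-0.2, -0.048, 0], -0.1]
    - [1, [-0.3, -0.07, 0], -0.16]
    - [1, [-0.4, -0.095, 0], -0.224]
    - [1, [-0.5, -0.12, 0], -0.224]
    - [1, [-0.6, -0.145, 0], -0.224]
    - [1, [-0.7, -0.17, 0], -0.224]
    - [1, [-0.8, -0.19, 0], -0.224]
    - [1, [-0.853, -0.206, 0], -0.224]
    - [1, [-0.853, -0.206, 0], -0.224]
    - [1, [-0.853, -0.206, 0], -0.224]
    - [1, [-0.853, -0.206, 0], -0.224]
  force: 60

```text
time_s: 3.4
position: [590.0, 325.7, 231.2]
tool_rot: [0.137, -3.138, -0.001]
force: [0.1, 0.3, -0.2]
finger_gap: 85.3
grasp_force: 0.0
```

```bash
cat >> h.py <<'E'
def wrist(z,names,save=None):
    s=env.state(); f=env.grab_frame("wrist")
    if save: cv2.imwrite(save,f["frame"][:,:,::-1])
    Rt=R.from_rotvec(s["tool_rot"]).as_matrix(); T=np.array(f["T_tool_cam"]); K=f["intrinsics"]
    for n in names:
        for q in env.place_of(n,"wrist")[:2]:
            x=(q["uv"][0]-K[0,2])/K[0,0]; y=(q["uv"][1]-K[1,2])/K[1,1]; r=np.hypot(x,y)
            d=np.array([x/r*np.sin(r),y/r*np.sin(r),np.cos(r)])
            o=Rt@T[:3,3]+s["position"]; w=Rt@T[:3,:3]@d
            p=o+w*(z-o[2])/w[2]; e=Rt.T@(p-s["position"])
            print(n,round(q["conf"],2),np.round(q["uv"]),"world",p.round(1),"tool",e.round(1))
    print("tcp",s["position"].round(1),"Y",Rt[:,1].round(3),"F",s["force"].round(2),"gap",s["finger_gap"].round(1),"grip",s["grasp_force"].round(1),"t",s["time_s"])
E
python3 - <<'E'
from h import *
wrist(160,["loop_left","loop_right","peg_left","peg_right"],"pics/w1.png")
E
```

```text
loop_left 0.83 [257. 196.] world [587.2 321.6 160. ] tool [ 3.  -3.9 71.2]
loop_right 0.91 [104. 194.] world [597.4 193.3 160. ] tool [   4.  -132.6   71.1]
loop_right 0.21 [330.  36.] world [462.5 363.4 160. ] tool [123.6  48.6  71.3]
peg_left 0.96 [260. 199.] world [589.5 323.6 160. ] tool [ 0.6 -2.1 71.2]
peg_left 0.59 [ 84. 259.] world [665.1 161.1 160. ] tool [ -60.6 -170.5   71. ]
peg_right 0.8 [102. 200.] world [603.1 190.3 160. ] tool [  -1.3 -136.1   71.1]Traceback (most recent call last):
  File "<stdin>", line 2, in <module>
  File "h.py", line 32, in wrist
    print("tcp",s["position"].round(1),"Y",Rt[:,1].round(3),"F",s["force"].round(2),"gap",s["finger_gap"].round(1),"grip",s["grasp_force"].round(1),"t",s["time_s"])
                                                                                          ^^^^^^^^^^^^^^^^^^^^^
AttributeError: 'float' object has no attribute 'round'
```

View pics/w1.png

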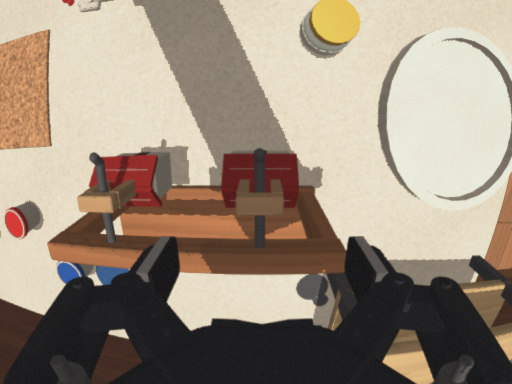

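The wrist view shows the left loop at about (260,196), centred between the fingertips at columns 160 and 365. The other loop is at about (105,197). I'll descend and grip.

Request:
arm_command:
  commands:
    - [1, [0.002, -0.004, 0.06], 0]
    - [1, [0.002, -0.004, 0.12], 0]
    - [1, [0.002, -0.004, 0.184], 0]
    - [1, [0.002, -0.004, 0.184], 0]
    - [1, [0.002, -0.004, 0.184], 0]
    - [-1, [0.002, -0.004, 0.184], 0]
    - [-1, [0.002, -0.004, 0.184], 0]
    - [-1, [0.002, -0.004, 0.184], 0]
    - [-1, [0.002, -0.004, 0.184], 0]
    - [-1, [0.002, -0.004, 0.184], 0]
    - [-1, [0.002, -0.004, 0.184], 0]
    - [-1, [0.002, -0.004, 0.184], 0]
  force: 60

```text
time_s: 4.85
position: [590.7, 322.9, 140.7]
tool_rot: [-0.134, 3.137, 0.002]
force: [-0.9, 0.7, 6.2]
finger_gap: 33.0
grasp_force: 59.7
```

```bash
sed -i 's/\["finger_gap"\].round(1)/["finger_gap"]/;s/\["grasp_force"\].round(1)/["grasp_force"]/' h.py
python3 - <<'E'
from h import *
wrist(160,["loop_left"])
E
```

```text
loop_left 0.93 [260. 255.] world [587.5 321.  160. ] tool [  3.3  -1.5 -19.3]
tcp [590.7 322.9 140.7] Y [-0.085  0.996  0.001] F [-0.92  0.72  6.2 ] gap 32.991485518701104 grip 59.72233772277832 t 4.85
```

Request:
arm_command:
  commands:
    - [-1, [0, 0, -0.015], 0]
    - [-1, [0, 0, -0.03], 0]
    - [-1, [0, 0, -0.03], 0]
    - [-1, [0, 0, -0.03], 0]

```text
time_s: 5.35
position: [590.0, 322.1, 154.1]
tool_rot: [0.134, -3.138, 0.0]
force: [0.1, -0.2, -3.9]
finger_gap: 33.3
grasp_force: 59.9
```

Request:
arm_command:
  commands:
    - [-1, [0.04, 0, 0], 0]
    - [-1, [0.08, 0, 0], 0]
    - [-1, [0.12, 0, 0], 0]
    - [-1, [0.16, 0, 0], 0]
    - [-1, [0.2, 0, 0], 0]
    - [-1, [0.2, 0, 0], 0]
    - [-1, [0.2, 0, 0], 0]
    - [-1, [0.2, 0, 0], 0]
    - [-1, [0.2, 0, 0], 0]

```text
time_s: 6.25
position: [491.2, 313.4, 154.1]
tool_rot: [-0.133, 3.139, -0.001]
force: [0.5, 0.0, -3.9]
finger_gap: 33.0
grasp_force: 60.3
```

Run:
```python
from h import *
wrist(175,["loop_left"])
f=env.grab_frame("scene"); cv2.imwrite("pics/s2.png",cv2.resize(f["frame"][100:340,200:500,::-1],(750,600)))
print(env.state()["force"],env.state()["wrist_torque"])
```

```text
loop_left 0.93 [260. 257.] world [487.8 311.7 175. ] tool [  3.5  -1.5 -20.9]
tcp [491.2 313.4 154.1] Y [-0.084  0.996 -0.   ] F [ 0.52  0.04 -3.94] gap 33.01381602387042 grip 60.2807942032814 t 6.25
[-0.51433899  0.48589331 -4.06160194] [0.05069734 0.00744553 0.01829707]
```

View pics/s2.png

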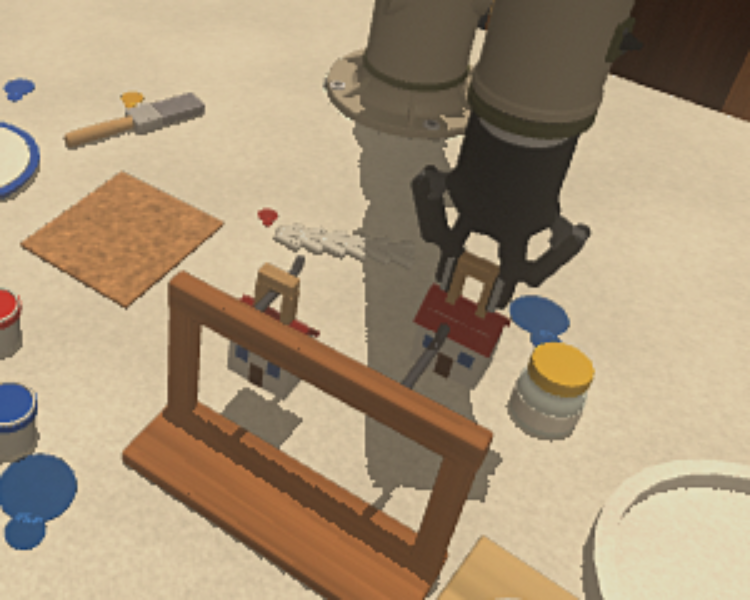

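The house is off its peg, gripped at the loop around (475,280), and clear of the rack. It weighs about 3.9 N (0.40 kg), so left looks like the heavy one. I'll put it on the near half of the mat for now.

Request:
arm_command:
  commands:
    - [-1, [0.02, -0.06, -0.04], 0]
    - [-1, [0.04, -0.14, -0.06], 0]
    - [-1, [0.06, -0.22, -0.06], 0]
    - [-1, [0.075, -0.3, -0.06], 0]
    - [-1, [0.09, -0.38, -0.06], 0]
    - [-1, [0.1, -0.46, -0.06], 0]
    - [-1, [0.11, -0.54, -0.06], 0]
    - [-1, [0.12, -0.62, -0.06], 0]
    - [-1, [0.125, -0.7, -0.06], 0]
    - [-1, [0.125, -0.784, -0.06], 0]
    - [-1, [0.125, -0.784, -0.06], 0]
    - [-1, [0.125, -0.784, -0.06], 0]

```text
time_s: 7.6
position: [461.6, -83.4, 184.4]
tool_rot: [-0.129, 3.139, -0.0]
force: [0.3, 0.3, -3.7]
finger_gap: 33.1
grasp_force: 62.0
```

Run:
```python
from h import *
wrist(6,["mat"],"pics/w3.png"); 
for c in("scene","top"):
    f=env.grab_frame(c)
    q=cloud(f,env.masks_of("house_left",c)[0]["pixels"]); print(np.percentile(q,[3,50,97],axis=0).round())
```

```text
tcp [461.6 -83.4 184.4] Y [-0.082  0.997 -0.   ] F [ 0.3   0.25 -3.69] gap 33.08477936837554 grip 62.03861027956009 t 7.6
[[ 359. -159.    2.]
 [ 471.  -73.  157.]
 [ 484.  -48.  222.]]Traceback (most recent call last):
  File "<stdin>", line 5, in <module>
IndexError: list index out of range
```

View pics/w3.png

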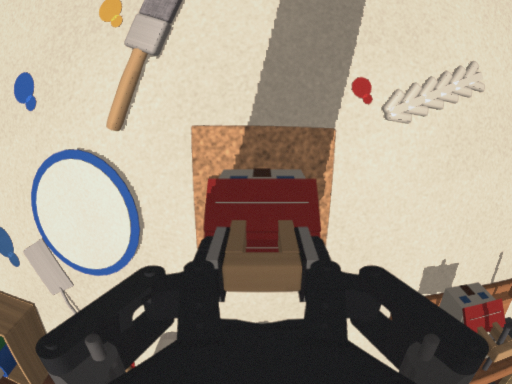

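The view shows the house over the mat, whose near edge is at about row 128, with the plate at the left. I'll lower it and creep down to contact.

Request:
arm_command:
  commands:
    - [-1, [0, 0, 0.05], 0]
    - [-1, [0, 0, 0.1], 0]
    - [-1, [0, 0, 0.15], 0]
    - [-1, [0, 0, 0.176], 0]
    - [-1, [0, 0, 0.184], 0]
    - [-1, [0, 0, 0.187], 0]
    - [-1, [0, 0, 0.187], 0]
    - [-1, [0, 0, 0.187], 0]

```text
time_s: 8.7
position: [462.4, -82.2, 91.8]
tool_rot: [-0.134, 3.137, -0.0]
force: [-0.1, 0.0, -2.5]
finger_gap: 33.3
grasp_force: 61.9
```

Request:
arm_command:
  commands:
    - [-1, [0, 0, 0.002], 0]
    - [-1, [0, 0, 0.004], 0]
    - [-1, [0, 0, 0.004], 0]
    - [-1, [0, 0, 0.004], 0]

```text
time_s: 9.1
position: [461.6, -82.2, 88.8]
tool_rot: [0.134, -3.139, 0.0]
force: [1.3, -0.6, -4.3]
finger_gap: 33.3
grasp_force: 61.9
```

Request:
arm_command:
  commands:
    - [-1, [0, 0, 0.003], 0]
    - [-1, [0, 0, 0.003], 0]
    - [-1, [0, 0, 0.003], 0]

```text
time_s: 9.4
position: [461.5, -82.2, 87.2]
tool_rot: [0.134, -3.138, 0.0]
force: [0.2, -1.1, -3.1]
finger_gap: 33.0
grasp_force: 61.9
```

Request:
arm_command:
  commands:
    - [-1, [0, 0, 0.002], 0]
    - [-1, [0, 0, 0.002], 0]
    - [-1, [0, 0, 0.002], 0]

```text
time_s: 9.7
position: [461.8, -82.2, 86.9]
tool_rot: [-0.134, 3.138, 0.0]
force: [-2.4, 0.2, 6.1]
finger_gap: 33.5
grasp_force: 62.9
```

Contact. I'll release and retreat.

Request:
arm_command:
  commands:
    - [-0.3, [0, 0, 0], 0]
    - [0.2, [0, 0, 0], 0]
    - [1, [0, 0, 0], 0]
    - [1, [0, 0, 0], 0]
    - [1, [0, 0, 0], 0]
    - [1, [0, 0, -0.05], 0]
    - [1, [0, 0, -0.12], 0]
    - [1, [0, 0, -0.2], 0]
    - [1, [0, 0, -0.29], 0]
    - [1, [0, 0, -0.29], 0]
    - [1, [0, 0, -0.29], 0]

```text
time_s: 10.8
position: [462.3, -82.2, 232.2]
tool_rot: [-0.134, 3.136, 0.0]
force: [-0.0, 0.0, -0.7]
finger_gap: 85.5
grasp_force: 0.0
```

Run:
```python
from h import *
wrist(106,["loop_left","house_left"],"pics/w4.png"); print(env.state()["force"])
```

```text
loop_left 0.83 [260. 176.] world [458.3 -84.3 106. ] tool [  4.4  -1.7 126.2]
loop_left 0.31 [474. 319.] world [649.4 256.9 106. ] tool [-215.   321.9  126.8]
house_left 0.91 [262. 158.] world [441.  -83.9 106. ] tool [ 21.7   0.2 126.2]
tcp [462.3 -82.2 232.2] Y [-0.085  0.996 -0.   ] F [-0.03  0.04 -0.68] gap 85.52121753487198 grip 0.0 t 10.8
[ 0.11385267 -0.81936728  0.51767502]
```

View pics/w4.png

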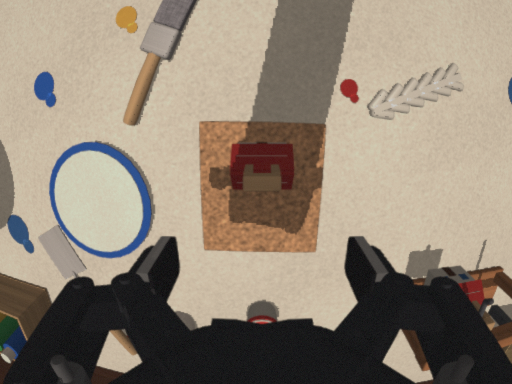

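The house stands on the near half of the mat, loop at about (262,176), and has been released. On to the right house.

Request:
arm_command:
  commands:
    - [1, [-0.05, 0.08, 0], 0]
    - [1, [-0.1, 0.16, 0], 0]
    - [1, [-0.15, 0.24, 0], 0]
    - [1, [-0.2, 0.32, 0], 0]
    - [1, [-0.25, 0.4, 0], 0]
    - [1, [-0.3, 0.48, 0], 0]
    - [1, [-0.325, 0.525, 0], 0]
    - [1, [-0.325, 0.525, 0], 0]
    - [1, [-0.325, 0.525, 0], 0]
    - [1, [-0.325, 0.525, 0], 0]

```text
time_s: 11.95
position: [600.9, 191.4, 230.5]
tool_rot: [0.131, -3.138, 0.002]
force: [0.5, -0.4, 0.6]
finger_gap: 85.4
grasp_force: 0.0
```

Run:
```python
from h import *
wrist(160,["loop_right","peg_right"],"pics/w5.png")
```

```text
loop_right 0.66 [264. 198.] world [599.1 192.7 160. ] tool [ 1.6  1.6 70.5]
peg_right 0.94 [265. 203.] world [602.5 193.2 160. ] tool [-1.8  1.8 70.5]
tcp [600.9 191.4 230.5] Y [-0.083  0.997 -0.001] F [ 0.51 -0.4   0.65] gap 85.44930386994629 grip 0.0 t 11.95
```

View pics/w5.png

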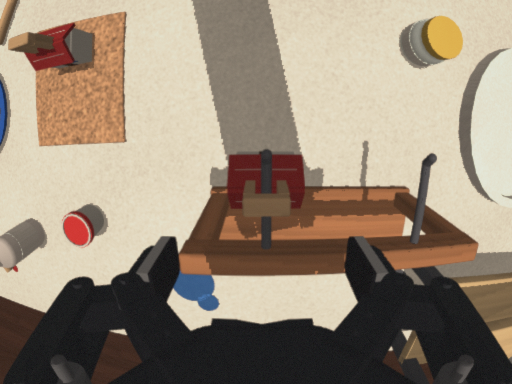

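The right loop is at about (266,200), roughly 2 mm off centre. I'll descend with that correction and grip.

Request:
arm_command:
  commands:
    - [1, [0, 0.005, 0.06], 0]
    - [1, [0, 0.005, 0.12], 0]
    - [1, [0, 0.005, 0.182], 0]
    - [1, [0, 0.005, 0.182], 0]
    - [1, [0, 0.005, 0.182], 0]
    - [-1, [0, 0.005, 0.182], 0]
    - [-1, [0, 0.005, 0.182], 0]
    - [-1, [0, 0.005, 0.182], 0]
    - [-1, [0, 0.005, 0.182], 0]
    - [-1, [0, 0.005, 0.182], 0]
    - [-1, [0, 0.005, 0.182], 0]
    - [-1, [0, 0.005, 0.182], 0]
  force: 60

```text
time_s: 13.3
position: [601.5, 196.0, 141.4]
tool_rot: [-0.134, 3.137, 0.001]
force: [-1.2, -0.2, 5.0]
finger_gap: 33.4
grasp_force: 59.1
```

Request:
arm_command:
  commands:
    - [-1, [0, 0, -0.015], 0]
    - [-1, [0, 0, -0.03], 0]
    - [-1, [0, 0, -0.03], 0]
    - [-1, [0, 0, -0.03], 0]

```text
time_s: 13.7
position: [600.9, 195.7, 155.4]
tool_rot: [-0.134, 3.139, 0.0]
force: [-0.0, -0.2, -2.5]
finger_gap: 33.2
grasp_force: 59.6
```

Request:
arm_command:
  commands:
    - [-1, [0.04, 0, 0], 0]
    - [-1, [0.08, 0, 0], 0]
    - [-1, [0.12, 0, 0], 0]
    - [-1, [0.16, 0, 0], 0]
    - [-1, [0.2, 0, 0], 0]
    - [-1, [0.2, 0, 0], 0]
    - [-1, [0.2, 0, 0], 0]
    - [-1, [0.2, 0, 0], 0]
    - [-1, [0.2, 0, 0], 0]

```text
time_s: 14.6
position: [501.9, 187.1, 155.2]
tool_rot: [-0.133, 3.139, -0.0]
force: [0.4, 0.1, -1.5]
finger_gap: 33.4
grasp_force: 59.6
```

Run:
```python
from h import *
wrist(175,["loop_right"],"pics/w6.png"); a=[]
for i in range(4): env.grab_frame("wrist"); a.append(env.state()["force"])
print(np.round(a,2))
```

```text
loop_right 0.59 [261. 258.] world [499.5 186.  175. ] tool [  2.4  -0.9 -19.8]
tcp [501.9 187.1 155.2] Y [-0.085  0.996 -0.   ] F [ 0.35  0.09 -1.55] gap 33.41773255066371 grip 59.5877668261528 t 14.6
[[ 0.87 -0.07 -0.56]
 [-0.54 -0.39 -1.07]
 [ 0.05  0.56 -1.31]
 [ 0.44  1.08 -2.2 ]]
```

The right house weighs about 1.4 N against 3.9 N, so it is the light one. It goes on the far half of the mat.

Request:
arm_command:
  commands:
    - [-1, [0.01, -0.04, -0.03], 0]
    - [-1, [0.01, -0.12, -0.06], 0]
    - [-1, [0, -0.2, -0.06], 0]
    - [-1, [-0.02, -0.28, -0.06], 0]
    - [-1, [-0.03, -0.36, -0.06], 0]
    - [-1, [-0.04, -0.44, -0.06], 0]
    - [-1, [-0.05, -0.53, -0.06], 0]
    - [-1, [-0.05, -0.53, -0.06], 0]
    - [-1, [-0.05, -0.53, -0.06], 0]
    - [-1, [-0.05, -0.53, 0], 0]
    - [-1, [-0.05, -0.53, 0.06], 0]
    - [-1, [-0.05, -0.53, 0.06], 0]

```text
time_s: 16.1
position: [546.0, -72.3, 121.4]
tool_rot: [0.138, -3.131, -0.002]
force: [-0.2, 0.8, -1.8]
finger_gap: 33.3
grasp_force: 60.1
```

Run:
```python
from h import *
wrist(6,["mat","loop_right"],"pics/w7.png")
```

```text
mat 0.88 [257. 138.] world [503.5 -80.4   6. ] tool [ 42.2  -4.5 115.7]
loop_right 0.65 [261. 260.] world [623.2 -67.    6. ] tool [-78.3  -1.7 114.8]
tcp [546.  -72.3 121.4] Y [-0.088  0.996  0.002] F [-0.15  0.79 -1.77] gap 33.26858938936417 grip 60.05339115858078 t 16.1
```

View pics/w7.png

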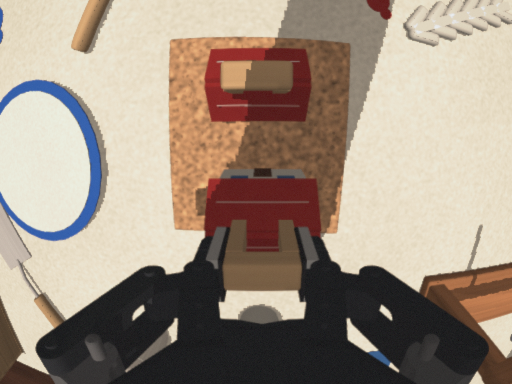

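The far half of the mat is clear and the held house is over it; the standing one is at about (258,85). I'll lower it gently.

Request:
arm_command:
  commands:
    - [-1, [0, 0, 0.03], 0]
    - [-1, [0, 0, 0.055], 0]
    - [-1, [0, 0, 0.06], 0]
    - [-1, [0, 0, 0.06], 0]
    - [-1, [0, 0, 0.06], 0]

```text
time_s: 16.75
position: [549.2, -74.8, 96.0]
tool_rot: [-0.134, 3.138, -0.0]
force: [-0.3, -0.4, -1.9]
finger_gap: 33.3
grasp_force: 60.1
```

Request:
arm_command:
  commands:
    - [-1, [0, 0, 0.003], 0]
    - [-1, [0, 0, 0.006], 0]
    - [-1, [0, 0, 0.006], 0]
    - [-1, [0, 0, 0.006], 0]

```text
time_s: 17.15
position: [548.8, -74.7, 92.3]
tool_rot: [0.134, -3.139, 0.0]
force: [-0.2, 0.2, -0.8]
finger_gap: 33.1
grasp_force: 60.1
```

Request:
arm_command:
  commands:
    - [-1, [0, 0, 0.003], 0]
    - [-1, [0, 0, 0.006], 0]
    - [-1, [0, 0, 0.006], 0]
    - [-1, [0, 0, 0.006], 0]

```text
time_s: 17.55
position: [548.7, -74.7, 89.2]
tool_rot: [0.134, -3.138, 0.0]
force: [-0.2, 0.0, -1.2]
finger_gap: 33.4
grasp_force: 60.1
```

Request:
arm_command:
  commands:
    - [-1, [0, 0, 0.002], 0]
    - [-1, [0, 0, 0.003], 0]
    - [-1, [0, 0, 0.003], 0]
    - [-1, [0, 0, 0.003], 0]

```text
time_s: 17.95
position: [548.7, -74.7, 87.8]
tool_rot: [0.134, -3.139, 0.0]
force: [0.4, 0.8, -1.4]
finger_gap: 32.9
grasp_force: 60.2
```

Request:
arm_command:
  commands:
    - [-1, [0, 0, 0.002], 0]
    - [-1, [0, 0, 0.002], 0]
    - [-1, [0, 0, 0.002], 0]

```text
time_s: 18.25
position: [549.0, -74.7, 87.7]
tool_rot: [-0.134, 3.138, 0.0]
force: [-3.2, -0.2, 6.5]
finger_gap: 33.2
grasp_force: 61.2
```

Request:
arm_command:
  commands:
    - [-0.3, [0, 0, 0], 0]
    - [0.2, [0, 0, 0], 0]
    - [1, [0, 0, 0], 0]
    - [1, [0, 0, 0], 0]
    - [1, [0, 0, 0], 0]
    - [1, [0, 0, -0.05], 0]
    - [1, [0, 0, -0.12], 0]
    - [1, [0, 0, -0.2], 0]
    - [1, [0.05, 0, -0.26], 0]
    - [1, [0.13, 0, -0.26], 0]
    - [1, [0.175, 0, -0.26], 0]
    - [1, [0.175, 0, -0.26], 0]

```text
time_s: 19.45
position: [459.4, -82.9, 217.3]
tool_rot: [-0.132, 3.138, 0.002]
force: [-0.3, -0.3, 0.5]
finger_gap: 85.8
grasp_force: 0.0
```

Run:
```python
from h import *
wrist(106,["loop_left","house_left","loop_right"],"pics/w8.png")
```

```text
loop_left 0.77 [263. 185.] world [459.4 -82.5 106. ] tool [ -0.    0.2 111.3]
house_left 0.58 [260. 162.] world [438.3 -86.1 106. ] tool [ 21.3  -1.6 111.3]
loop_right 0.55 [260. 270.] world [547.8 -78.  106. ] tool [-88.5  -2.7 111.3]
tcp [459.4 -82.9 217.3] Y [-0.084  0.996  0.001] F [-0.29 -0.32  0.47] gap 85.8167325464347 grip 0.0 t 19.45
```

View pics/w8.png

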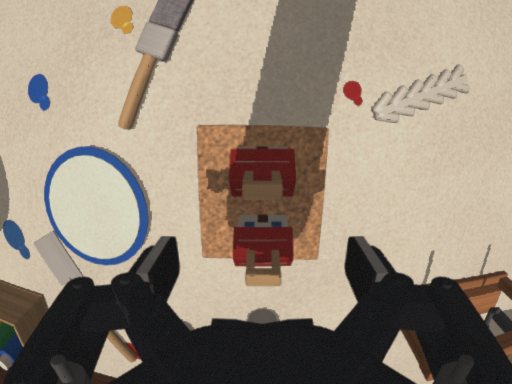

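Both houses stand upright on the mat, the heavy one's loop at about (262,185) centred under the gripper. I'll regrasp and lift.

Request:
arm_command:
  commands:
    - [1, [0, 0, 0.06], 0]
    - [1, [0, 0, 0.13], 0]
    - [1, [0, 0, 0.2], 0]
    - [1, [0, 0, 0.255], 0]
    - [1, [0, 0, 0.255], 0]
    - [-1, [0, 0, 0.255], 0]
    - [-1, [0, 0, 0.255], 0]
    - [-1, [0, 0, 0.255], 0]
    - [-1, [0, 0, 0.255], 0]
    - [-1, [0, 0, 0.255], 0]
    - [-1, [0, 0, 0.255], 0]
    - [-1, [0, 0, 0.255], 0]
  force: 60

```text
time_s: 20.85
position: [462.9, -82.4, 90.8]
tool_rot: [-0.134, 3.135, -0.0]
force: [0.4, -0.8, 6.8]
finger_gap: 32.9
grasp_force: 60.9
```

Request:
arm_command:
  commands:
    - [-1, [0, 0, -0.04], 0]
    - [-1, [0, 0, -0.1], 0]
    - [-1, [0, 0, -0.18], 0]
    - [-1, [0, 0, -0.24], 0]
    - [-1, [0, 0, -0.27], 0]
    - [-1, [0, 0, -0.27], 0]
    - [-1, [0, 0, -0.27], 0]

```text
time_s: 21.55
position: [461.1, -82.0, 223.5]
tool_rot: [0.134, -3.138, -0.0]
force: [-0.0, 0.5, -4.7]
finger_gap: 32.7
grasp_force: 60.8
```

Request:
arm_command:
  commands:
    - [-1, [0, -0.06, 0], 0]
    - [-1, [0, -0.14, 0], 0]
    - [-1, [-0.02, -0.22, 0], 0]
    - [-1, [-0.05, -0.3, 0], 0]
    - [-1, [-0.08, -0.38, 0], 0]
    - [-1, [-0.11, -0.44, 0], 0]
    - [-1, [-0.127, -0.486, 0.03], 0]
    - [-1, [-0.127, -0.486, 0.06], 0]
    - [-1, [-0.127, -0.486, 0.06], 0]
    - [-1, [-0.127, -0.486, 0.06], 0]
    - [-1, [-0.127, -0.486, 0.06], 0]
    - [-1, [-0.127, -0.486, 0.06], 0]

```text
time_s: 22.75
position: [546.0, -318.2, 195.3]
tool_rot: [-0.136, 3.137, -0.0]
force: [-0.1, -0.9, -3.8]
finger_gap: 33.4
grasp_force: 61.4
```

Run:
```python
from h import *
wrist(14,["plate"],"pics/w9.png")
f=env.grab_frame("scene"); cv2.imwrite("pics/s9.png",cv2.resize(f["frame"][60:300,60:360,::-1],(750,600)))
```

```text
plate 0.96 [264. 163.] world [ 540.9 -316.6   14. ] tool [  5.2   2.1 181.3]
tcp [ 546.  -318.2  195.3] Y [-0.086  0.996 -0.   ] F [-0.13 -0.92 -3.77] gap 33.433731418944404 grip 61.41878038644791 t 22.75
```

View pics/s9.png

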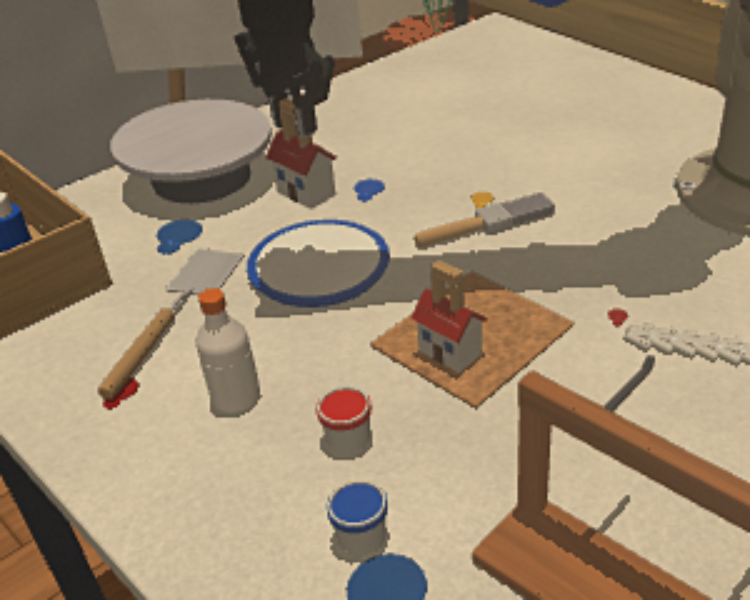

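The light house stands released on the mat at about (448,330). The heavy one is held upright over the plate at about (300,170), measured within 6 mm of its centre, and nothing else has moved.

```bash
python3 -c "
from h import *
print(env.hand_in())"
```

```text
the job is handed in; nothing more can be done
None
```

The job is handed in: the left house was the heavy one (about 3.9 N against 1.4 N) and is held still about 115 mm above the middle of the plate, while the light right house stands released on the cork mat; the hand-in returned no verdict.

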